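# Nest the drying pots on the saucer

## Task

The two glazed flower pots on the slanted drying stand are dry: take them off and stack them into the empty terracotta pot on the saucer, the cream one first, then the blue one inside the cream one, so that all three are nested fully home, straight and upright in the saucer. Lower each pot in gently without dropping or ramming it, and leave everything else on the table, the planted pot included, where it is.

Things in the scene. Friction and masses are not known exactly. Their poses are not given: they have to be found in the camera images.
- pot_cream: Cream-white glazed tapered flower pot, 130 g, 3 mm wall, 68 mm tall. Origin: centre of its underside, z axis towards its mouth. Foot 36 mm across, widening to 54.5 mm at 42 mm; above that, to the mouth, a 26 mm tall rim band 68 mm across, its lower edge a ledge. Mouth opening 59 mm. Starts hanging by the ledge in one of the stand's holes, leaning 35 degrees.
- pot_blue: Blue glazed flower pot, in shape, size, mass and axes exactly like pot_cream; starts in the stand's other hole, leaning the same way. Which pot is in which hole varies.
- pot_clay: Plain terracotta flower pot, same shape, size and axes as pot_cream, 150 g, standing upright and empty in the saucer. When one pot is nested fully home in another, its ledge rests on the mouth edge of the pot below: its origin is 26 mm above the other's and all of its 26 mm rim band shows above it. Sideways play is about 2 mm.
- saucer: Loose terracotta saucer, 120 mm across, 16 mm tall, inner floor 5 mm above its underside. Origin: centre of its underside. z up.
- stand: Fixed wooden stand, 230 (its y) x 120 mm. Origin: on the table under its middle; front = +x, away from the robot. Its 10 mm board slopes 35 degrees, low in front; upper face 80 mm above the table at the middle, 109 at the rear, 51 in front. Two 58 mm holes 115 mm apart along y. The hanging pots' rim bands stand 26 mm proud of it; axes lean to the front, pots come out along them.
- plant: Bystander, to be left alone: a terracotta pot of the same outside shape and size as the others but planted with a small green succulent (about 100 mm tall in all); stands upright on the table. Origin: centre of its underside.
- cup: Bystander: white ceramic coffee cup, 80 mm across, 60 mm tall, handle on its +y side. Origin: centre of its underside.
- tin: Bystander: closed yellow-banded tin, 72 mm across, 80 mm tall, upright. Origin: centre of its underside.
- trowel: Bystander: small flat hand tool with wooden handle, 200 mm long along its x axis, lying flat on the table, under 30 mm high.
- spoon: Bystander: spoon lying flat on the newspaper (fixed).
- book: Bystander: closed red book (fixed), 140 x 200 x 30 mm, lying flat. Origin: centre of its underside.

How it is judged (in metres and radians):
On the way, in this order (a step that is already met when the one before it is completed fails the run):
1. the cream pot is nested fully home in the terracotta pot and let go (z of pot_cream in the frame of pot_clay between 0.0225 and 0.0285 m and x of pot_cream in the frame of pot_clay between -0.004 and 0.004 m and y of pot_cream in the frame of pot_clay between -0.004 and 0.004 m and angle between the z axis of pot_cream and the z axis of pot_clay, either way round below 0.08 rad and contact force between the fingers and pot_cream below 0.05 N), for 0.2 s.
2. the blue pot is nested fully home in the cream pot and let go (z of pot_blue in the frame of pot_cream between 0.0225 and 0.0285 m and x of pot_blue in the frame of pot_cream between -0.004 and 0.004 m and y of pot_blue in the frame of pot_cream between -0.004 and 0.004 m and angle between the z axis of pot_blue and the z axis of pot_cream, either way round below 0.08 rad and contact force between the fingers and pot_blue below 0.05 N), for 0.2 s.
At the end, for the whole second after the job is handed in: Clay pot upright (0.1 rad) on the floor of the saucer, within 25 mm of its centre, saucer flat on the table; cream nested in clay, blue in cream, each 22.5 to 28.5 mm above the pot below along its axis, within 4 mm of it sideways, parallel to 0.08 rad; all let go and at rest (all of step 1 and all of step 2 and angle between pot_clay's own z axis and vertical below 0.1 rad and horizontal distance between pot_clay and saucer below 0.025 m and z of pot_clay in the frame of saucer between 0.002 and 0.009 m and height (world z) of saucer below 0.005 m and linear speed of each of pot_clay, pot_cream, pot_blue below 0.02 m/s and contact force between the fingers and pot_clay below 0.05 N); the robot touches nothing.
It fails at once if a glazed pot is dropped: falling free, faster than 0.45 m/s (about 10 mm of free fall) ((contact force between the fingers and pot_cream below 0.05 N and contact force between pot_cream and anything else below 0.05 N and linear speed of pot_cream above 0.45 m/s) or (contact force between the fingers and pot_blue below 0.05 N and contact force between pot_blue and anything else below 0.05 N and linear speed of pot_blue above 0.45 m/s)).
It fails at once if a pot is rammed: more than 60 N between two pots (contact force between pot_cream and pot_clay above 60 N or contact force between pot_blue and pot_cream above 60 N).
It fails at once if the saucer is shoved more than 40 mm (distance of saucer from where it was at the start of the episode above 0.04 m).
It fails at once if a bystander (planted pot, cup, tin, trowel) is moved more than 25 mm (distance of any of plant, cup, tin, trowel from where it was at the start of the episode above 0.025 m).
It also fails if it takes over 58 s, if anything falls off the work surface, if the arm or the gripper's body presses on something with over 40 N, if the wrist force passes 120 N, or if a joint passes its speed limit or range.

## Robot

A 6-joint arm with a two-finger parallel gripper is mounted at the origin on the work surface. World frame = base frame: x ahead of the robot, y to its left, z up, the work surface at z = 0. Lengths are in m, angles in degrees, forces in N, time in s.
With the tool pointing down it reaches from about 0.3 to 0.75 m from the base axis. Payload 8.5 kg.
Tool frame: the origin (TCP) lies at the very end of the fingers, on their centre line; the grasp point (between the pads) lies 19 mm behind it; z points along the fingers, y is the line along which they close (so a half turn about z gives the same grasp; the last joint's range is limited). The gripper opens to 85 mm and grips with 20 to 120 N. Pads are 22 mm wide; open, the fingers measure 114 mm over their backs; the gripper's body (76 mm by 85 mm) begins 54 mm behind the grasp point. The pads swing forward as they close: fully open they stand 13 mm farther back than shut.
Start: joints at [62.607, 21.807, 74.336, -0, 83.858, -12.336], TCP at [0.143, 0.531, 0.2] pointing down, gripper open.
Joint ranges: [-178.18, 178.18], [-50.72, 133.34], [12.68, 142.11], [-81.47, 261.47], [9.98, 163.14], [-165.26, 165.26]. Speed limits (degrees/s): [136.94, 136.94, 180, 180, 180, 180].

## Interface

Orientations are given as a 3x3 rotation matrix whose columns are the frame's x, y, z axes.
In Python, from rig import observe, cams, ticket gives the robot as it stands.
- The arm moves only by the tool move_arm, never from a script. Its arguments are lists of equal length, an entry for each row: "jaw": the finger opening in cm, from 0 to 8.54; "dp": the shift along the tool's x, y, z in cm, a list of three; "turn": the turn, a rotation vector about the tool's x, y, z in rad, a list of three. In form: {"jaw": [jaw, ...], "dp": [[tx, ty, tz], ...], "turn": [[wx, wy, wz], ...]}. A call has 1 to 12 rows; each row shifts and turns the commanded pose from where the row before left it, along the tool's axes as they then stand; what a row does not reach is not made up. A row lasts 1/12 s, in which the tool goes at most 41.7 mm and 7.16 degrees, less where a joint would pass 70% of its speed; a pose out of reach is approached as far as the arm can. A call is refused whole if a number of a shift passes 4.17 or a number of a turn 0.125, either way. A call with a gripper value outside its range is refused whole. The fingers move at their own pace and stop on an object; "force" is the grip in N (left out, the last holds). Time passes only in rows, so rows that do not move let the fingers close. It gives the time, the measured TCP pose, the force, the opening and the grip force at its end, in the units of the state.
- observe(): the state, without advancing time (a new reading comes with each control period).
- cams.get_image(name): name is "side" or "top"; returns (picture, depth): 480x640x3 uint8, red, green, blue; 480x640 float32, m along the optical axis (not along the pixel's ray), 0 where there is no reading.
- cams.calibration(name): a dict with "vertical_fov" (degrees; the focal length in pixels is half the picture's height over the tangent of half this angle, whatever the lens; pixels are square), "cx", "cy" (the principal point, pixels), "k1" (the pictures are not rectified: a ray, as slopes to the right and down, at radius r is drawn at 1 + k1 r^2 times it, then the intrinsics apply), "view" (4x4, takes a point from world to camera coordinates). Camera axes: x right, y up, looking along -z (the intrinsics and any distortion apply to the point x, -y, -z); pixel columns grow to the right and rows downward; lengths in m; the calibration is good to about 2 mm. A picture is of the moment at which its call begins. calibration takes no time and is no camera call.
- ticket.close_job(): hands the job in; it is judged then, once.
Trained networks look in the newest picture that a camera, given by its name, has taken for a name from the list of things; names that differ only in an ending like _2 or _b are one class to them, and where a whole thing is asked for, a point or a joint stands for the part that bears it (a point fixed in the world has none). Each returns a list of dicts, best first, with "p" (0 to 1); they miss things now and then, are a little off and sometimes report something else, mostly with a low value. They report only what shows in the picture. A call takes as long as a camera call.
- cams.spot_in(camera, query): "box" ([centre column, centre row, width, height] as shares, 0 to 1, of the picture: columns of its width, rows of its height, round what is visible of it).
- cams.outline_of(camera, query): "mask" (480x640 bool, what is visible of it) and "box" ([centre column, centre row, width, height] as shares, 0 to 1, of the picture: columns of its width, rows of its height, round what is visible of it).
- cams.mark_of(camera, query): "location" ([column, row] as shares, 0 to 1, of the picture: columns of its width, rows of its height: a listed point, or the origin of a listed thing).
The state is a dict: "time_s": time; "q": joint angles; "qvel": joint speeds; "joint_efforts": joint torques, N m; "position": TCP position; "tool_rot": TCP orientation; "ft_force": force on the tool from outside, world axes, zero at the start; "wrist_torque": the same for the moment, N m; "grip_width": finger opening in m; "gripper_force": force on a finger pad.
Only numpy, scipy, OpenCV 4.12 (cv2) and the standard library are available. Lean on these libraries where they do the work, as an engineer would, in place of code of your own. Each camera call takes 0.05 s, during which the arm holds its last target. There are 200 camera calls.

## Working session

There is one attempt and no reset: what is moved stays moved. The work goes in short steps, Python scripts to look and compute and a tool call to move; the robot and the scene stay as the last step left them, time stands still between calls to the robot, and variables do not carry over. Pictures are saved under pics/ and viewed, at most 10 in all, crops included, and the job is handed in when it is done.

Besides the shell and the picture viewer there is one more tool, called after ">>>" as name(argument=value, ...), one argument or row to a line, values as JSON. move_arm: Moves the arm, as the interface text tells. Its arguments: {"type":"object","properties":{"jaw":{"type":"array","items":{"type":"number"}},"dp":{"type":"array","items":{"type":"array","items":{"type":"number"}}},"turn":{"type":"array","items":{"type":"array","items":{"type":"number"}}},"force":{"type":"number"}},"required":["jaw","dp","turn"]}

```bash
mkdir -p pics; ls; cat > h.py <<'E'
import numpy as np, cv2
from rig import observe, cams, ticket
def K(name):
    c=cams.calibration(name); f=240/np.tan(np.radians(c["vertical_fov"])/2); return c,f
def pts(name,depth):
    c,f=K(name); v,u=np.mgrid[0:480,0:640].astype(float)
    x=(u-c["cx"])/f; y=(v-c["cy"])/f; rd=np.hypot(x,y); r=rd.copy()
    for _ in range(10): r=rd/(1+c["k1"]*r*r)
    s=np.where(rd>0,r/np.maximum(rd,1e-9),1); x*=s;y*=s
    P=np.stack([x*depth,-y*depth,-depth,np.ones_like(depth)],-1)
    W=P@np.linalg.inv(np.array(c["view"])).T
    W=W[...,:3]; W[depth<=0]=np.nan; return W
def proj(name,p):
    c,f=K(name); q=np.array(c["view"])@np.append(p,1); x=q[0]/-q[2]; y=-q[1]/-q[2]; k=1+c["k1"]*(x*x+y*y)
    return c["cx"]+f*x*k, c["cy"]+f*y*k
E
python3 - <<'E'
from h import *
out=[]
for n in("side","top"):
    im,d=cams.get_image(n); cv2.imwrite(f"pics/{n}0.png",im[...,::-1]); np.save(f"{n}0.npy",d)
    W=pts(n,d); c=cams.calibration(n); print(n,c["k1"],c["vertical_fov"],np.linalg.inv(np.array(c["view"]))[:3,3].round(3))
    for q in["pot_cream","pot_blue","pot_clay","saucer","stand","plant","cup","tin","trowel","book"]:
        for r in cams.outline_of(n,q)[:2]:
            m=r["mask"]; w=W[m]; w=w[~np.isnan(w[:,0])]
            if len(w): print(q,round(r["p"],2),(np.array(r["box"])*[640,480,640,480]).round(),np.median(w,0).round(3),np.percentile(w,2,0).round(3),np.percentile(w,98,0).round(3))
s=observe();print(s["time_s"],s["position"],s["tool_rot"],s["grip_width"])
E
```

```text
pics
side 0.06808367422692581 43.34477607195547 [ 0.35  -0.837  1.175]
pot_cream 0.74 [262. 168.  26.  22.] [0.518 0.273 0.092] [0.486 0.242 0.051] [0.551 0.315 0.117]
pot_blue 0.9 [280. 201.  28.  28.] [0.537 0.164 0.093] [0.505 0.129 0.067] [0.568 0.197 0.118]
pot_clay 0.59 [311. 316.  34.  34.] [ 0.523 -0.144  0.056] [ 0.488 -0.19   0.006] [ 0.553 -0.123  0.076]
saucer 0.67 [286. 457.  64.  46.] [ 0.43  -0.415  0.009] [ 0.345 -0.451 -0.001] [ 0.46  -0.388  0.021]
saucer 0.63 [313. 326.  52.  45.] [ 0.526 -0.173  0.009] [ 0.471 -0.211  0.001] [ 0.581 -0.121  0.02 ]
stand 0.8 [271. 204.  80.  93.] [0.495 0.173 0.064] [ 0.456  0.1   -0.001] [0.577 0.325 0.109]
plant 0.74 [387. 242.  27.  33.] [ 0.747 -0.014  0.066] [ 0.722 -0.036  0.005] [0.782 0.019 0.095]
cup 0.7 [265. 403.  52.  47.] [ 0.384 -0.301  0.026] [ 0.345 -0.35   0.001] [ 0.425 -0.273  0.062]
tin 0.85 [420. 318.  37.  40.] [ 0.741 -0.222  0.077] [ 0.718 -0.246  0.011] [ 0.782 -0.185  0.085]
trowel 0.82 [218. 272.  29.  66.] [0.353 0.094 0.005] [ 0.329 -0.036 -0.001] [0.395 0.157 0.022]
book 0.83 [243. 141.  63.  63.] [0.4
[... 817 characters left out ...]
plant 0.65 [333. 144.  31.  28.] [ 0.747 -0.001  0.071] [ 0.722 -0.032  0.046] [0.785 0.029 0.096]
cup 0.85 [467. 303.  39.  38.] [ 0.387 -0.32   0.014] [ 0.347 -0.348 -0.   ] [ 0.425 -0.274  0.063]
tin 0.58 [420. 150.  32.  39.] [ 0.744 -0.207  0.077] [ 0.72  -0.239  0.011] [ 0.783 -0.177  0.085]
trowel 0.75 [301. 311.  86.  35.] [0.356 0.097 0.004] [ 0.333 -0.029 -0.004] [0.395 0.155 0.022]
book 0.92 [123. 250.  82.  63.] [0.492 0.482 0.029] [0.423 0.387 0.014] [0.563 0.581 0.036]
1.1 [0.14287945 0.53110502 0.19952057] [[-9.65660984e-01  2.59805434e-01 -1.43178705e-05]
 [ 2.59805434e-01  9.65660984e-01  9.70500107e-06]
 [ 1.63476210e-05  5.65188031e-06 -1.00000000e+00]] 0.08527824687782734
```

```bash
cat > fit.py <<'E'
from h import *
from scipy.optimize import least_squares
def cloud(tag):
    return {n:pts(n,np.load(f"{n}{tag}.npy")) for n in("side","top")}
def inbox(W,lo,hi):
    w=W.reshape(-1,3); w=w[~np.isnan(w[:,0])]; return w[((w>lo)&(w<hi)).all(1)]
# revolve profile distance: outside surface, r,z
def prof(r,z):
    segs=[((0,0),(.018,0)),((.018,0),(.02725,.042)),((.02725,.042),(.034,.042)),((.034,.042),(.034,.068)),((.034,.068),(.0295,.068)),((.0295,.068),(.0295,.042)),((.0295,.042),(.0243,.042)),((.0243,.042),(.0155,.004)),((.0155,.004),(0,.004))]
    p=np.stack([r,z],-1); D=[]
    for a,b in segs:
        a=np.array(a);b=np.array(b); t=np.clip(((p-a)@(b-a))/((b-a)@(b-a)),0,1); D.append(np.linalg.norm(p-a-t[:,None]*(b-a),axis=1))
    return np.min(D,0)
def potfit(w,axis,p0,free=False):
    # returns origin; axis refined if free
    def ax(t):
        a=np.array(axis)+ (np.array([t[3],t[4],0]) if free else 0); return a/np.linalg.norm(a)
    def f(t):
        a=ax(t); d=w-t[:3]; z=d@a; r=np.linalg.norm(d-z[:,None]*a,axis=1); return prof(r,z)
    s=least_squares(f,np.r_[p0,0,0] if free else p0,loss="soft_l1",f_scale=.002)
    return s.x[:3],ax(s.x if free else np.r_[s.x,0,0]),np.median(np.abs(f(s.x)))
E
python3 - <<'E'
from fit import *
C=cloud(0)
s=cv2.imread("pics/side0.png")[130:370,180:480];t=cv2.imread("pics/top0.png")[130:330,60:500]
cv2.imwrite("pics/a.png",np.vstack([cv2.resize(s,(375,300),interpolation=3),]) if 0 else np.vstack([np.pad(cv2.resize(s,(375,300)),((0,0),(0,275),(0,0))),cv2.resize(t,(650,295))]))
th=np.radians(35)
for n,W in C.items():
    # board plane
    w=inbox(W,[.44,.08,.04],[.60,.35,.112])
    g=np.zeros(5)
    rng=np.random.default_rng(0); best=0
    for i in range(3000):
        a,b,c=w[rng.choice(len(w),3,False)]; nn=np.cross(b-a,c-a); l=np.linalg.norm(nn)
        if l<1e-5: continue
        nn/=l; nn*=np.sign(nn[2])
        if abs(nn[2]-np.cos(th))>.06: continue
        k=(abs((w-a)@nn)<.003)
        if k.sum()>best: best=k.sum(); K_=k; N=nn
    q=w[K_]; c=q.mean(0); N=np.linalg.svd(q-c)[2][2]; N*=np.sign(N[2])
    print(n,"plane",best,N.round(3),"lean",np.degrees(np.arccos(N[2])).round(1),"yaw",np.degrees(np.arctan2(N[1],N[0])).round(1),"c",c.round(3))
    yaw=np.arctan2(N[1],N[0]); A=np.array([np.sin(th)*np.cos(yaw),np.sin(th)*np.sin(yaw),np.cos(th)])
    for nm,m in(("cream",[.519,.276,.088]),("blue",[.538,.163,.088])):
        m=np.array(m); w=inbox(W,m-.045,m+.045); w=w[((w-c)@N)>.005]
        for fr in(0,1):
            o,a,e=potfit(w,A,m-.05*A,fr); print(nm,len(w),o.round(4),"mouth",(o+.068*a).round(4),a.round(3),"h",((o-c)@N).round(4),e.round(4))
    m=np.array([.522,-.157,.045]); w=inbox(W,m-[.045,.045,.02],m+.045)
    for fr in(0,1):
        o,a,e=potfit(w,[0,0,1.],m-[0,0,.04],fr);print("clay",len(w),o.round(4),a.round(3),e.round(4))
E
```

```text
side plane 988 [0.551 0.096 0.829] lean 34.0 yaw 9.8 c [0.508 0.201 0.089]
cream 427 [0.489  0.2708 0.0513] mouth [0.5274 0.2774 0.107 ] [0.565 0.098 0.819] h -0.0352 0.0012
cream 427 [0.489  0.2707 0.0513] mouth [0.5275 0.2774 0.107 ] [0.566 0.099 0.818] h -0.0352 0.0012
blue 450 [0.5084 0.1574 0.0514] mouth [0.5469 0.164  0.1071] [0.565 0.098 0.819] h -0.0353 0.001
blue 450 [0.5105 0.1586 0.0506] mouth [0.5468 0.1638 0.1079] [0.534 0.076 0.842] h -0.0347 0.001
clay 756 [ 0.5202 -0.1575  0.0092] [0. 0. 1.] 0.0011
clay 756 [ 0.5195 -0.1531  0.0107] [ 0.012 -0.083  0.997] 0.001
top plane 1845 [0.559 0.094 0.824] lean 34.5 yaw 9.5 c [0.509 0.217 0.086]
cream 561 [0.4896 0.2714 0.0508] mouth [0.5281 0.2778 0.1065] [0.566 0.095 0.819] h -0.0351 0.0011
cream 561 [0.4946 0.272  0.0495] mouth [0.5279 0.2778 0.1085] [0.49  0.085 0.868] h -0.0334 0.0011
blue 519 [0.5073 0.1582 0.0519] mouth [0.5458 0.1647 0.1076] [0.566 0.095 0.819] h -0.0348 0.0012
blue 519 [0.5184 0.1565 0.0492] mouth [0.5463 0.1644 0.1107] [0.409 0.116 0.905] h -0.0311 0.0011
clay 546 [ 0.5199 -0.1565  0.0096] [0. 0. 1.] 0.001
clay 546 [ 0.5249 -0.1566  0.0124] [-0.094  0.003  0.996] 0.0009
```

View pics/a.png

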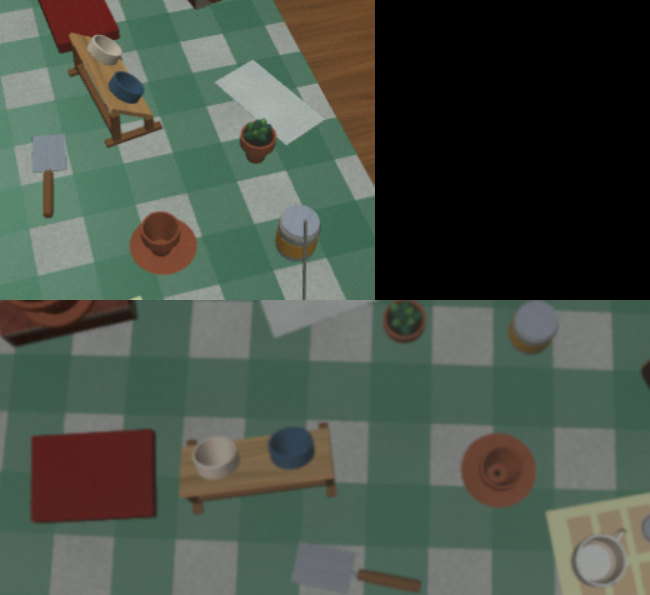

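```bash
cat > plan.py <<'E'
from h import *
from scipy.linalg import logm,expm
from scipy.spatial.transform import Rotation as Ro
def T(R,p): M=np.eye(4); M[:3,:3]=R; M[:3,3]=p; return M
def Rtool(yaw,lean):  # tool y horizontal at yaw (deg) from world y, z opposite to axis leaning front
    y=np.radians(yaw); l=np.radians(lean)
    Y=np.array([-np.sin(y),np.cos(y),0]); Z=-np.array([np.sin(l)*np.cos(y),np.sin(l)*np.sin(y),np.cos(l)])
    return np.stack([np.cross(Y,Z),Y,Z],1)
def plan(pos,R,n):
    s=observe(); M0=T(np.array(s["tool_rot"]),s["position"]); M1=T(R,pos)
    D=np.linalg.inv(M0)@M1; step=np.real(expm(np.real(logm(D))/n)); 
    dp=step[:3,3]*100; w=Ro.from_matrix(step[:3,:3]).as_rotvec()
    M=M0; tr=[]
    for i in range(n): M=M@step; tr.append(M[:3,3].round(3).tolist())
    print("rows",n,"dp cm",dp.round(3),"turn",w.round(4)); print("mid",tr[n//3],tr[2*n//3],"end",tr[-1])
def st():
    s=observe(); print("t",s["time_s"],"p",np.round(s["position"],4),"f",np.round(s["ft_force"],1),"w",s["grip_width"],"gf",s["gripper_force"],"q",np.round(s["q"],1))
E
python3 - <<'E'
from plan import *
R=Rtool(9.5,35);A=-R[:,2];print(R.round(3))
m=np.array([.5278,.2776,.1068]); plan(m+.13*A+[0,0,.03],R,12)
E
```

```text
[[-0.808 -0.165 -0.566]
 [-0.135  0.986 -0.095]
 [ 0.574  0.    -0.819]]
rows 12 dp cm [-3.788 -1.778 -1.434] turn [ 0.0109  0.0501 -0.0346]
mid [0.317, 0.408, 0.253] [0.477, 0.332, 0.26] end [0.601, 0.29, 0.243]
```

>>> move_arm(
  jaw=[8.54, 8.54, 8.54, 8.54, 8.54, 8.54, 8.54, 8.54, 8.54, 8.54, 8.54, 8.54],
  dp=[
    [-3.4, -1.6, -1.3],
    [-3.4, -1.6, -1.3],
    [-3.4, -1.6, -1.3],
    [-3.4, -1.6, -1.3],
    [-3.4, -1.6, -1.3],
    [-3.4, -1.6, -1.3],
    [-3.4, -1.6, -1.3],
    [-3.4, -1.6, -1.3],
    [-3.4, -1.6, -1.3],
    [-3.4, -1.6, -1.3],
    [-3.4, -1.6, -1.3],
    [-3.4, -1.6, -1.3],
  ],
  turn=[
    [0.01, 0.045, -0.031],
    [0.01, 0.045, -0.031],
    [0.01, 0.045, -0.031],
    [0.01, 0.045, -0.031],
    [0.01, 0.045, -0.031],
    [0.01, 0.045, -0.031],
    [0.01, 0.045, -0.031],
    [0.01, 0.045, -0.031],
    [0.01, 0.045, -0.031],
    [0.01, 0.045, -0.031],
    [0.01, 0.045, -0.031],
    [0.01, 0.045, -0.031],
  ],
  force=30,
)

```text
time_s: 2.1
position: [0.5524, 0.3044, 0.2538]
tool_rot: [[-0.847, -0.123, -0.518], [-0.098, 0.992, -0.076], [0.523, -0.014, -0.852]]
ft_force: [1.0, 0.5, 1.4]
grip_width: 0.0854
gripper_force: 0.0
```

```bash
python3 - <<'E'
from plan import *
R=Rtool(9.5,35);A=-R[:,2]
st(); print(observe()["tool_rot"].round(3) if hasattr(observe()["tool_rot"],"round") else observe()["tool_rot"])
m=np.array([.5278,.2776,.1068]); plan(m+.06*A,R,6)
E
```

```text
t 2.1 p [0.5524 0.3044 0.2538] f [1.  0.5 1.4] w 0.08543804483746262 gf 0.0 q [ 16.2  48.1  23.7   6.3 139.3 -77. ]
[[-0.847 -0.123 -0.518]
 [-0.098  0.992 -0.076]
 [ 0.523 -0.014 -0.852]]
rows 6 dp cm [-0.977 -0.356  1.313] turn [ 0.002   0.01   -0.0071]
mid [0.558, 0.294, 0.205] [0.561, 0.287, 0.172] end [0.562, 0.283, 0.156]
```

>>> move_arm(
  jaw=[8.54, 8.54, 8.54, 8.54, 8.54, 8.54, 8.54],
  dp=[
    [-0.98, -0.36, 1.31],
    [-0.98, -0.36, 1.31],
    [-0.98, -0.36, 1.31],
    [-0.98, -0.36, 1.31],
    [-0.98, -0.36, 1.31],
    [-0.98, -0.36, 1.31],
    [0, 0, 0],
  ],
  turn=[
    [0.002, 0.01, -0.007],
    [0.002, 0.01, -0.007],
    [0.002, 0.01, -0.007],
    [0.002, 0.01, -0.007],
    [0.002, 0.01, -0.007],
    [0.002, 0.01, -0.007],
    [0, 0, 0],
  ],
)

```text
time_s: 2.68
position: [0.56, 0.2835, 0.1516]
tool_rot: [[-0.805, -0.164, -0.57], [-0.132, 0.987, -0.096], [0.579, -0.002, -0.816]]
ft_force: [0.1, 0.1, -1.3]
grip_width: 0.0855
gripper_force: 0.0
```

```bash
python3 - <<'E'
from plan import *
R=Rtool(9.5,35);A=-R[:,2]
st(); print((R.T@observe()["tool_rot"]).round(3))
m=np.array([.5278,.2776,.1068]); plan(m-.010*A,R,6)
ims=[]
for n in("side","top"):
    im,d=cams.get_image(n);np.save(n+"1.npy",d); u,v=map(int,proj(n,m)); ims.append(cv2.resize(im[v-60:v+60,u-60:u+60,::-1],(400,400),interpolation=2)); 
    w=pts(n,d)[v-60:v+60,u-60:u+60].reshape(-1,3)
    for off in(.0,): 
        l=(w-observe()["position"])@np.array(observe()["tool_rot"]); k=(abs(l[:,0])<.02)&(abs(l[:,1])<.07)&(l[:,2]>-.06)&(l[:,2]<.03)
        print(n,k.sum(), [ (round(a,3),((l[k,1]>a)&(l[k,1]<a+.01)).sum(), np.round(l[k][(l[k,1]>a)&(l[k,1]<a+.01),2].max(initial=-9),3)) for a in np.arange(-.07,.07,.01)])
cv2.imwrite("pics/b.png",np.hstack(ims))
E
```

```text
t 2.6833 p [0.56   0.2835 0.1516] f [ 0.1  0.1 -1.3] w 0.08554727853215423 gf 0.0 q [ 14.7  51.8  33.5   3.8 129.8 -83.2]
[[ 1.    -0.002  0.006]
 [ 0.002  1.    -0.001]
 [-0.006  0.001  1.   ]]
rows 6 dp cm [ 0.015 -0.008  1.091] turn [-0.0002 -0.001  -0.0004]
mid [0.541, 0.28, 0.125] [0.528, 0.278, 0.107] end [0.522, 0.277, 0.099]
side 109 [(np.float64(-0.07), np.int64(0), np.float64(-9.0)), (np.float64(-0.06), np.int64(31), np.float64(-0.045)), (np.float64(-0.05), np.int64(20), np.float64(-0.043)), (np.float64(-0.04), np.int64(0), np.float64(-9.0)), (np.float64(-0.03), np.int64(0), np.float64(-9.0)), (np.float64(-0.02), np.int64(0), np.float64(-9.0)), (np.float64(-0.01), np.int64(0), np.float64(-9.0)), (np.float64(0.0), np.int64(0), np.float64(-9.0)), (np.float64(0.01), np.int64(0), np.float64(-9.0)), (np.float64(0.02), np.int64(0), np.float64(-9.0)), (np.float64(0.03), np.int64(3), np.float64(-0.047)), (np.float64(0.04), np.int64(52), np.float64(-0.042)), (np.float64(0.05), np.int64(3), np.float64(-0.052)), (np.float64(0.06), np.int64(0), np.float64(-9.0)), (np.float64(0.07), np.int64(0), np.float64(-9.0))]
top 27 [(np.float64(-0.07), np.int64(0), np.float64(-9.0)), (np.float64(-0.06), np.int64(18), np.float64(-0.046)), (np.float64(-0.05), np.int64(9), np.float64(-0.046)), (np.float64(-0.04), np.int64(0), np.float64(-9.0)), (np.float64(-0.03), np.int64(0), np.float64(-9.0)), (np.float64(-0.02), np.int64(0), np.float64(-9.0)), (np.float64(-0.01), np.int64(0), np.float64(-9.0)), (np.float64(0.0), np.int64(0), np.float64(-9.0)), (np.float64(0.01), np.int64(0), np.float64(-9.0)), (np.float64(0.02), np.int64(0), np.float64(-9.0)), (np.float64(0.03), np.int64(0), np.float64(-9.0)), (np.float64(0.04), np.int64(0), np.float64(-9.0)), (np.float64(0.05), np.int64(0), np.float64(-9.0)), (np.float64(0.06), np.int64(0), np.float64(-9.0)), (np.float64(0.07), np.int64(0), np.float64(-9.0))]
```

View pics/b.png

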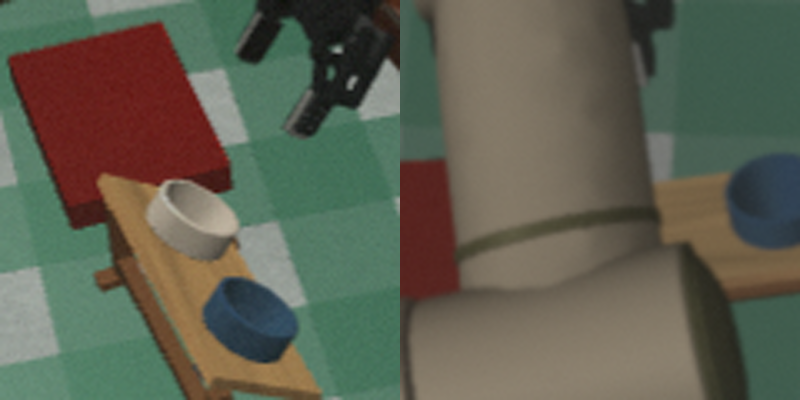

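```bash
python3 - <<'E'
from plan import *
s=observe(); R=np.array(s["tool_rot"]); p=np.array(s["position"])
m=np.array([.5278,.2776,.1068]);u,v=map(int,proj("side",m))
print("tcp in crop",(np.array(proj("side",p))-[u-60,v-60])*400/120)
W=pts("side",np.load("side1.npy"))
for cx,cy in((300,128),(303,120),(308,112),(247,58),(252,50),(256,45),(320,100),(340,90)):
    i,j=v-60+int(cy*.3),u-60+int(cx*.3); print((cx,cy),W[i,j].round(3),((W[i,j]-p)@R).round(3))
E
```

```text
tcp in crop [239.78545815 138.31530569]
(300, 128) [0.596 0.236 0.199] [ 0.003 -0.053 -0.052]
(303, 120) [0.596 0.237 0.205] [ 0.006 -0.053 -0.057]
(308, 112) [0.601 0.236 0.215] [ 0.008 -0.055 -0.067]
(247, 58) [0.579 0.333 0.189] [-0.002  0.045 -0.043]
(252, 50) [0.581 0.33  0.198] [ 0.002  0.041 -0.051]
(256, 45) [0.584 0.331 0.203] [ 0.002  0.042 -0.057]
(320, 100) [0.611 0.236 0.221] [ 0.003 -0.056 -0.078]
(340, 90) [0.622 0.222 0.239] [ 0.006 -0.072 -0.098]
```

```bash
python3 - <<'E'
from plan import *
st(); print(observe()["qvel"])
im,d=cams.get_image("side"); st()
s=observe(); R=np.array(s["tool_rot"]); p=np.array(s["position"])
W=pts("side",d); l=(W-p)@R
k=(np.abs(l[...,0])<.05)&(np.abs(l[...,1])<.09)&(l[...,2]<.0)&(l[...,2]>-.2)&(W[...,2]>.13)
L=l[k]; print(k.sum(),L.min(0).round(3),L.max(0).round(3))
for a in np.arange(-.2,0,.01):
    q=L[(L[:,2]>=a)&(L[:,2]<a+.01)]
    if len(q): print(round(a,2),len(q),q.min(0).round(3)[:2],q.max(0).round(3)[:2])
u,v=map(int,proj("side",p)); c=cv2.resize(im[v-80:v+40,u-60:u+100,::-1],(800,600),interpolation=2)
for z in(-.1,-.073,-.045,0):
  for y in(-.0425,.0425):
    a,b=proj("side",p+R@[0,y,z]); cv2.circle(c,(int((a-u+60)*5),int((b-v+80)*5)),4,(0,0,255),-1)
cv2.imwrite("pics/c.png",c)
E
```

```text
t 2.7833 p [0.5606 0.2844 0.1553] f [0.2 0.2 1.6] w 0.08577127760573813 gf 0.0 q [ 14.7  51.6  33.2   3.9 130.  -83.1]
[ 0.39807074 -1.64635759 -1.81854947  0.10544719  0.40027445  0.17730901]
t 2.8333 p [0.5608 0.2846 0.1562] f [-0.1  0.5 -0.4] w 0.08529467038573485 gf 0.0 q [ 14.7  51.6  33.2   3.9 130.  -83.1]
1602 [-0.027 -0.078 -0.2  ] [ 0.05   0.079 -0.043]
-0.2 42 [-0.027 -0.068] [ 0.048 -0.026]
-0.19 46 [-0.026 -0.064] [ 0.05  -0.027]
-0.18 63 [-0.025 -0.043] [ 0.024 -0.027]
-0.17 97 [-0.026 -0.042] [ 0.041 -0.001]
-0.16 52 [-0.01  -0.042] [ 0.037 -0.001]
-0.15 156 [-0.013 -0.075] [0.015 0.037]
-0.14 192 [-0.017 -0.075] [0.025 0.055]
-0.13 163 [-0.011 -0.075] [0.025 0.068]
-0.12 174 [-0.015 -0.077] [0.021 0.077]
-0.11 180 [-0.012 -0.078] [0.02  0.075]
-0.1 123 [-0.011 -0.078] [0.018 0.079]
-0.09 69 [-0.012 -0.069] [0.015 0.07 ]
-0.08 75 [-0.011 -0.059] [0.014 0.054]
-0.07 75 [-0.01  -0.061] [0.016 0.059]
-0.06 65 [-0.011 -0.059] [0.015 0.059]
-0.05 30 [-0.01  -0.052] [0.011 0.05 ]
```

View pics/c.png

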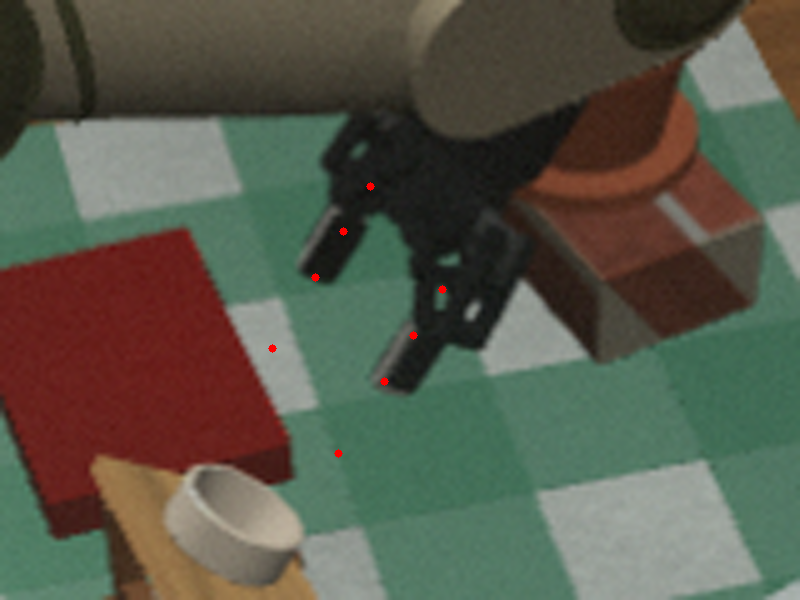

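```bash
python3 - <<'E'
from plan import *
R=Rtool(9.5,35);A=-R[:,2]
plan(np.array([.5240,.2770,.1012])-.035*A,R,4)
E
```

```text
rows 4 dp cm [-0.017 -0.036  2.539] turn [-0.0001  0.0005 -0.0004]
mid [0.533, 0.279, 0.114] [0.518, 0.276, 0.093] end [0.504, 0.274, 0.073]
```

>>> move_arm(
  jaw=[8.54, 8.54, 8.54, 8.54, 8.54, 8.54, 8.54, 8.54],
  dp=[
    [-0.01, -0.02, 1.7],
    [-0.01, -0.02, 1.7],
    [-0.01, -0.02, 1.7],
    [-0.01, -0.02, 1.7],
    [-0.01, -0.02, 1.7],
    [-0.01, -0.02, 1.7],
    [0, 0, 0],
    [0, 0, 0],
  ],
  turn=[
    [0, 0, 0],
    [0, 0, 0],
    [0, 0, 0],
    [0, 0, 0],
    [0, 0, 0],
    [0, 0, 0],
    [0, 0, 0],
    [0, 0, 0],
  ],
)

```text
time_s: 3.5
position: [0.504, 0.274, 0.0727]
tool_rot: [[-0.809, -0.164, -0.564], [-0.134, 0.986, -0.095], [0.572, -0.001, -0.82]]
ft_force: [0.7, -0.4, 1.1]
grip_width: 0.0856
gripper_force: 0.0
```

```bash
cat > look.py <<'E'
from plan import *
import sys
tag=sys.argv[1]
st()
s=observe(); R=np.array(s["tool_rot"]); p=np.array(s["position"])
im,d=cams.get_image("side");np.save(f"side{tag}.npy",d)
W=pts("side",d); l=(W-p)@R
u,v=map(int,proj("side",p)); c=cv2.resize(im[max(v-60,0):v+60,u-80:u+80,::-1],(800,600),interpolation=2)
cv2.imwrite(f"pics/{tag}.png",c)
def pk(x,y): i,j=max(v-60,0)+y//5,u-80+x//5; return W[i,j].round(4),l[i,j].round(4)
def box(y0,y1,z0,z1,x0=-.03,x1=.03):
    k=(l[...,0]>x0)&(l[...,0]<x1)&(l[...,1]>y0)&(l[...,1]<y1)&(l[...,2]>z0)&(l[...,2]<z1); return l[k]
for a in np.arange(-.1,.03,.01):
    q=box(-.09,.09,a,a+.01,-.06,.06)
    if len(q): print(round(a,2),len(q),np.percentile(q,3,0).round(3)[:2],np.percentile(q,97,0).round(3)[:2])
E
python3 look.py d
```

```text
t 3.5 p [0.504  0.274  0.0727] f [ 0.7 -0.4  1.1] w 0.08559874000215216 gf 0.0 q [ 15.1  48.5  53.9   3.4 112.3 -84. ]
-0.1 108 [-0.009 -0.075] [0.017 0.071]
-0.09 52 [-0.008 -0.061] [0.015 0.062]
-0.08 69 [-0.01  -0.058] [0.014 0.051]
-0.07 68 [-0.007 -0.058] [0.014 0.05 ]
-0.06 59 [-0.01  -0.057] [0.013 0.051]
-0.05 24 [-0.01  -0.051] [0.011 0.05 ]
-0.04 147 [-0.029 -0.088] [0.034 0.033]
-0.03 196 [-0.027 -0.089] [0.032 0.032]
-0.02 275 [-0.043 -0.089] [0.045 0.035]
-0.01 534 [-0.04  -0.086] [0.053 0.056]
-0.0 28 [ 0.045 -0.08 ] [0.052 0.054]
0.01 7 [0.033 0.046] [0.038 0.057]
0.02 12 [0.021 0.044] [0.034 0.054]
```

View pics/d.png

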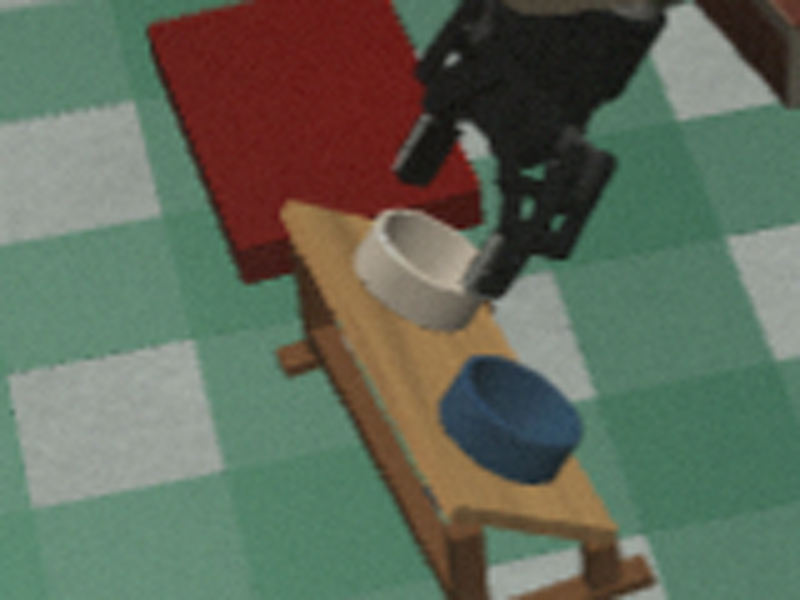

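>>> move_arm(
  jaw=[8.54, 8.54, 8.54, 8.54, 8.54],
  dp=[
    [0, 0, 0.7],
    [0, 0, 0.7],
    [0, 0, 0.6],
    [0, 0, 0.6],
    [0, 0, 0],
  ],
  turn=[
    [0, 0, 0],
    [0, 0, 0],
    [0, 0, 0],
    [0, 0, 0],
    [0, 0, 0],
  ],
)

```text
time_s: 3.97
position: [0.488, 0.2709, 0.0492]
tool_rot: [[-0.807, -0.164, -0.567], [-0.133, 0.986, -0.096], [0.575, -0.002, -0.818]]
ft_force: [0.3, -0.5, 0.2]
grip_width: 0.0856
gripper_force: 0.0
```

```bash
python3 look.py e; python3 - <<'E'
from plan import *
W=pts("side",np.load("sidee.npy"));s=observe(); l=(W-s["position"])@np.array(s["tool_rot"])
k=(abs(l[...,1])<.034)&(l[...,2]>-.058)&(l[...,2]<-.042)&(abs(l[...,0])<.045); q=l[k]
f=lambda c: np.hypot(q[:,0]-c[0],q[:,1]-c[1])
from scipy.optimize import least_squares
r=least_squares(lambda c: np.minimum(abs(f(c)-.034),abs(f(c)-.0295)),[0,0],loss="soft_l1",f_scale=.001); print("rim centre local",r.x.round(4),k.sum())
E
```

```text
t 3.9667 p [0.488  0.2709 0.0492] f [ 0.3 -0.5  0.2] w 0.08555153709804036 gf 0.0 q [ 15.2  48.4  58.5   3.4 108.  -84.2]
-0.1 106 [-0.009 -0.076] [0.018 0.071]
-0.09 57 [-0.006 -0.059] [0.015 0.067]
-0.08 59 [-0.007 -0.059] [0.014 0.049]
-0.07 168 [-0.025 -0.088] [0.033 0.048]
-0.06 229 [-0.028 -0.087] [0.033 0.047]
-0.05 185 [-0.029 -0.088] [0.034 0.03 ]
-0.04 580 [-0.043 -0.085] [0.053 0.056]
-0.03 42 [ 0.048 -0.085] [0.054 0.053]
-0.02 8 [0.033 0.046] [0.038 0.056]
-0.01 11 [0.021 0.011] [0.035 0.053]
-0.0 20 [ 0.011 -0.003] [0.028 0.054]
0.01 25 [-0.001 -0.048] [0.019 0.055]
0.02 184 [-0.007 -0.086] [0.009 0.049]
rim centre local [0.0006 0.    ] 228
```

View pics/e.png

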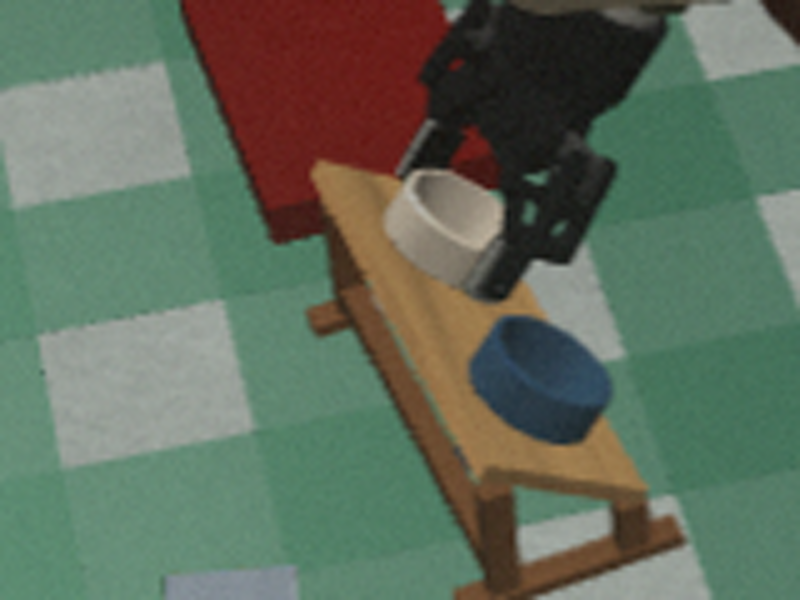

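>>> move_arm(
  jaw=[7.5, 6.8, 6.5, 6.5, 6.5, 6.5],
  dp=[
    [0, 0, 0],
    [0, 0, 0],
    [0, 0, 0],
    [0, 0, 0],
    [0, 0, 0],
    [0, 0, 0],
  ],
  turn=[
    [0, 0, 0],
    [0, 0, 0],
    [0, 0, 0],
    [0, 0, 0],
    [0, 0, 0],
    [0, 0, 0],
  ],
  force=35,
)

```text
time_s: 4.52
position: [0.4895, 0.2712, 0.0506]
tool_rot: [[-0.81, -0.164, -0.564], [-0.134, 0.986, -0.095], [0.572, -0.001, -0.82]]
ft_force: [3.3, 0.8, 5.4]
grip_width: 0.066
gripper_force: 39.9
```

>>> move_arm(
  jaw=[6.5, 6.5, 6.5, 6.5, 6.5, 6.5, 6.5],
  dp=[
    [0, 0, -0.5],
    [0, 0, -1],
    [0, 0, -1.5],
    [0, 0, -2],
    [0, 0, -2],
    [0, 0, -1.5],
    [0, 0, 0],
  ],
  turn=[
    [0, 0, 0],
    [0, 0, 0],
    [0, 0, 0],
    [0, 0, 0],
    [0, 0, 0],
    [0, 0, 0],
    [0, 0, 0],
  ],
)

```text
time_s: 5.1
position: [0.5387, 0.2793, 0.1214]
tool_rot: [[-0.811, -0.164, -0.562], [-0.134, 0.987, -0.094], [0.57, -0.001, -0.822]]
ft_force: [-0.3, 0.3, -1.6]
grip_width: 0.0662
gripper_force: 39.3
```

```bash
python3 - <<'E'
from plan import *
st(); im,d=cams.get_image("side"); cv2.imwrite("pics/f.png",im[...,::-1]); np.save("sidef.npy",d)
s=observe();W=pts("side",d); l=(W-s["position"])@np.array(s["tool_rot"])
from fit import potfit
m=[r for r in cams.outline_of("side","pot_cream")]
for r in m: print(r["p"],(np.array(r["box"])*[640,480,640,480]).round())
k=m[0]["mask"]&(abs(l[...,1])<.04)&(l[...,2]>-.09)&(l[...,2]<.03)&(abs(l[...,0])<.05);q=l[k];print(len(q),q.min(0).round(3),q.max(0).round(3))
for fr in(0,1): print(potfit(q,[0,0,-1.],np.array([0,0,.004]),fr))
plan(np.array([.52,.04,.29]),Rtool(0,0),10)
E
```

```text
t 5.1 p [0.5387 0.2793 0.1214] f [-0.3  0.3 -1.6] w 0.06617434711033646 gf 39.339639493846335 q [ 14.8  49.8  42.7   3.5 122.1 -83.7]
0.89 [278. 149.  21.  34.]
586 [-0.029 -0.039 -0.088] [0.039 0.037 0.006]
(array([ 0.00071589, -0.00198498,  0.00271755]), array([ 0.,  0., -1.]), np.float64(0.001041196866103972))
(array([-0.00044348, -0.00087406,  0.00308596]), array([ 0.02598793, -0.02137012, -0.99943381]), np.float64(0.0010003572872701828))
rows 10 dp cm [ 0.932 -2.399 -1.49 ] turn [-0.0052 -0.061   0.0159]
mid [0.547, 0.184, 0.19] [0.54, 0.112, 0.242] end [0.52, 0.04, 0.29]
```

>>> move_arm(
  jaw=[6.5, 6.5, 6.5, 6.5, 6.5, 6.5, 6.5, 6.5, 6.5, 6.5],
  dp=[
    [0.93, -2.4, -1.49],
    [0.93, -2.4, -1.49],
    [0.93, -2.4, -1.49],
    [0.93, -2.4, -1.49],
    [0.93, -2.4, -1.49],
    [0.93, -2.4, -1.49],
    [0.93, -2.4, -1.49],
    [0.93, -2.4, -1.49],
    [0.93, -2.4, -1.49],
    [0.93, -2.4, -1.49],
  ],
  turn=[
    [-0.005, -0.061, 0.016],
    [-0.005, -0.061, 0.016],
    [-0.005, -0.061, 0.016],
    [-0.005, -0.061, 0.016],
    [-0.005, -0.061, 0.016],
    [-0.005, -0.061, 0.016],
    [-0.005, -0.061, 0.016],
    [-0.005, -0.061, 0.016],
    [-0.005, -0.061, 0.016],
    [-0.005, -0.061, 0.016],
  ],
)

```text
time_s: 6.03
position: [0.5189, 0.0393, 0.2903]
tool_rot: [[-1.0, 0.001, 0.002], [0.001, 1.0, -0.002], [-0.002, -0.002, -1.0]]
ft_force: [0.1, -1.3, -1.4]
grip_width: 0.066
gripper_force: 40.2
```

```bash
python3 - <<'E'
from plan import *
st(); plan(np.array([.520,-.157,.14]),Rtool(0,0),10)
E
```

```text
t 6.0333 p [0.5189 0.0393 0.2903] f [ 0.1 -1.3 -1.4] w 0.06599033469425108 gf 40.20008098566905 q [ -8.7  15.9  68.3  -0.1  95.7 -98.6]
rows 10 dp cm [-0.01  -1.962  1.505] turn [-0.0002  0.0002 -0.0001]
mid [0.519, -0.039, 0.23] [0.52, -0.098, 0.185] end [0.52, -0.157, 0.14]
```

>>> move_arm(
  jaw=[6.5, 6.5, 6.5, 6.5, 6.5, 6.5, 6.5, 6.5, 6.5, 6.5, 6.5, 6.5],
  dp=[
    [0, -2, 1.5],
    [0, -2, 1.5],
    [0, -2, 1.5],
    [0, -2, 1.5],
    [0, -2, 1.5],
    [0, -2, 1.5],
    [0, -2, 1.5],
    [0, -2, 1.5],
    [0, -2, 1.5],
    [-0.1, -1.6, 1.5],
    [0, 0, 0],
    [0, 0, 0],
  ],
  turn=[
    [0, 0, 0],
    [0, 0, 0],
    [0, 0, 0],
    [0, 0, 0],
    [0, 0, 0],
    [0, 0, 0],
    [0, 0, 0],
    [0, 0, 0],
    [0, 0, 0],
    [0, 0, 0],
    [0, 0, 0],
    [0, 0, 0],
  ],
)

```text
time_s: 7.03
position: [0.5202, -0.1557, 0.1397]
tool_rot: [[-1.0, 0.001, -0.002], [0.001, 1.0, 0.0], [0.002, 0.0, -1.0]]
ft_force: [-0.3, -0.2, -1.0]
grip_width: 0.0663
gripper_force: 40.2
```

```bash
cat > fit2.py <<'E'
import sys
from plan import *
from fit import potfit
def run(tag,name,below,z0,guess,zb=.005):
    st()
    for n in("side","top"):
        im,d=cams.get_image(n); cv2.imwrite(f"pics/{n}{tag}.png",im[...,::-1]); np.save(f"{n}{tag}.npy",d); W=pts(n,d)
        for q,g in((name,np.array([guess[0],guess[1],z0])),(below,np.array([guess[0],guess[1],zb]))):
            r=cams.outline_of(n,q)
            if not r: print(n,q,"none"); continue
            ok=np.isfinite(W[...,0])&(np.linalg.norm(W[...,:2]-g[:2],axis=-1)<.05)&(W[...,2]>g[2]-.02)&(W[...,2]<g[2]+.085)
            r=sorted(r,key=lambda r:-(r["mask"]&ok).sum())[0]; w=W[r["mask"]&ok]
            if len(w)<60: print(n,q,"few",len(w)); continue
            for fr in(0,1):
                o,a,e=potfit(w,[0,0,1.],g,fr); print(n,q,round(r["p"],2),len(w),"o",o.round(4),"a",a.round(3),"e",e.round(4),"mouth",(o+.068*a).round(4))
E
python3 -c "
from fit2 import *
run('g','pot_cream','pot_clay',.134,[.52,-.157])"
```

```text
t 7.0333 p [ 0.5202 -0.1557  0.1397] f [-0.3 -0.2 -1. ] w 0.066331732831338 gf 40.18242974707391 q [ -29.1   24.1   81.1   -0.    74.9 -119.1]
side pot_cream none
side pot_clay 0.59 837 o [ 0.5198 -0.1575  0.0085] a [0. 0. 1.] e 0.001 mouth [ 0.5198 -0.1575  0.0765]
side pot_clay 0.59 837 o [ 0.5181 -0.1557  0.0082] a [ 0.04  -0.055  0.998] e 0.001 mouth [ 0.5209 -0.1595  0.0761]
top pot_cream few 0
top pot_clay none
```

```bash
cat >> fit2.py <<'E'
def geo(tag,z0,c,zlo,lo=120):
    "fit held light/blue pot by geometry + not-black colour"
    im=cv2.imread(f"pics/side{tag}.png"); W=pts("side",np.load(f"side{tag}.npy"))
    ok=np.isfinite(W[...,0])&(np.linalg.norm(W[...,:2]-c,axis=-1)<.043)&(W[...,2]>zlo)&(W[...,2]<z0+.08)&(im.max(-1)>lo)
    w=W[ok]; print(len(w),w.min(0).round(3),w.max(0).round(3))
    for fr in(0,1):
        o,a,e=potfit(w,[0,0,1.],np.array([*c,z0]),fr); print("held o",o.round(4),"a",a.round(3),"e",e.round(4))
E
python3 -c "
from fit2 import *
geo('g',.134,[.52,-.157],.1)
im=cv2.imread('pics/sideg.png'); cv2.imwrite('pics/h.png',cv2.resize(im[240:360,240:400],(800,600),interpolation=2))
print(proj('side',[.52,-.157,.134]))"
```

```text
158 [ 0.488 -0.194  0.134] [ 0.556 -0.125  0.207]
held o [ 0.5213 -0.1575  0.1357] a [0. 0. 1.] e 0.001
held o [ 0.5202 -0.1563  0.1354] a [ 0.019 -0.021  1.   ] e 0.0009
(np.float64(307.93231021389215), np.float64(295.9914072225195))
```

View pics/h.png

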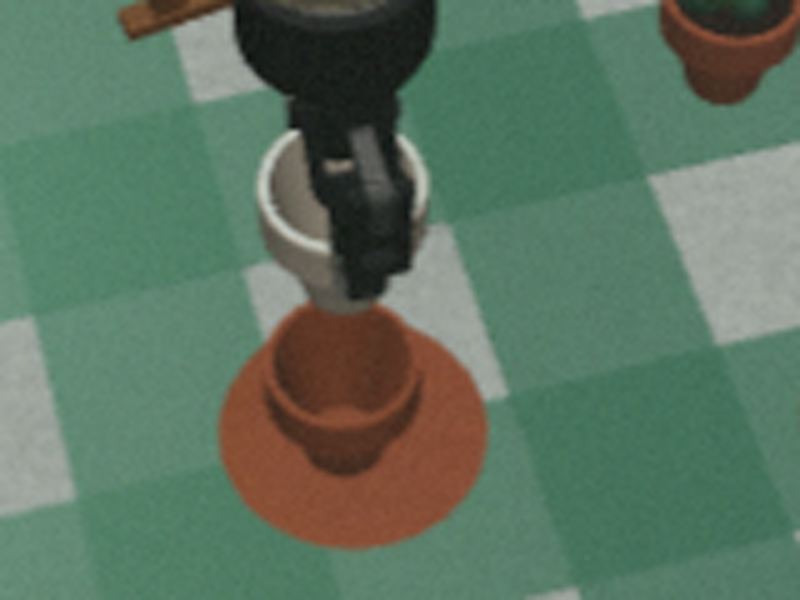

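>>> move_arm(
  jaw=[6.5, 6.5, 6.5, 6.5, 6.5, 6.5, 6.5, 6.5, 6.5, 6.5, 6.5, 6.5],
  dp=[
    [0.1, -0.05, 1],
    [0, 0, 1],
    [0, 0, 1],
    [0, 0, 1],
    [0, 0, 1],
    [0, 0, 1],
    [0, 0, 0.8],
    [0, 0, 0.7],
    [0, 0, 0.5],
    [0, 0, 0.5],
    [0, 0, 0],
    [0, 0, 0],
  ],
  turn=[
    [0, 0, 0],
    [0, 0, 0],
    [0, 0, 0],
    [0, 0, 0],
    [0, 0, 0],
    [0, 0, 0],
    [0, 0, 0],
    [0, 0, 0],
    [0, 0, 0],
    [0, 0, 0],
    [0, 0, 0],
    [0, 0, 0],
  ],
)

```text
time_s: 8.33
position: [0.5207, -0.1568, 0.0562]
tool_rot: [[-1.0, 0.0, 0.002], [0.0, 1.0, -0.002], [-0.002, -0.002, -1.0]]
ft_force: [-0.0, -0.4, -2.1]
grip_width: 0.0661
gripper_force: 40.3
```

>>> move_arm(
  jaw=[6.5, 6.5, 6.5, 6.5, 6.5, 6.5],
  dp=[
    [0, 0, 0.2],
    [0, 0, 0.2],
    [0, 0, 0.2],
    [0, 0, 0.2],
    [0, 0, 0.2],
    [0, 0, 0],
  ],
  turn=[
    [0, 0, 0],
    [0, 0, 0],
    [0, 0, 0],
    [0, 0, 0],
    [0, 0, 0],
    [0, 0, 0],
  ],
)

```text
time_s: 8.83
position: [0.5205, -0.1567, 0.0458]
tool_rot: [[-1.0, 0.0, 0.001], [0.0, 1.0, -0.001], [-0.001, -0.001, -1.0]]
ft_force: [0.2, -0.3, -0.7]
grip_width: 0.0658
gripper_force: 40.3
```

>>> move_arm(
  jaw=[6.5, 6.5, 6.5, 6.5, 6.5, 6.5],
  dp=[
    [0, 0, 0.1],
    [0, 0, 0.1],
    [0, 0, 0.1],
    [0, 0, 0.1],
    [0, 0, 0.1],
    [0, 0, 0],
  ],
  turn=[
    [0, 0, 0],
    [0, 0, 0],
    [0, 0, 0],
    [0, 0, 0],
    [0, 0, 0],
    [0, 0, 0],
  ],
)

```text
time_s: 9.33
position: [0.5206, -0.1568, 0.041]
tool_rot: [[-1.0, 0.0, 0.001], [0.0, 1.0, -0.002], [-0.001, -0.002, -1.0]]
ft_force: [-0.4, 0.1, -1.4]
grip_width: 0.0664
gripper_force: 40.3
```

>>> move_arm(
  jaw=[6.5, 6.5, 6.5, 6.5],
  dp=[
    [0, 0, 0.1],
    [0, 0, 0.1],
    [0, 0, 0],
    [0, 0, 0],
  ],
  turn=[
    [0, 0, 0],
    [0, 0, 0],
    [0, 0, 0],
    [0, 0, 0],
  ],
)

```text
time_s: 9.67
position: [0.5206, -0.1568, 0.0392]
tool_rot: [[-1.0, 0.0, 0.001], [0.0, 1.0, -0.002], [-0.001, -0.002, -1.0]]
ft_force: [-0.5, -0.7, -0.9]
grip_width: 0.0663
gripper_force: 40.3
```

>>> move_arm(
  jaw=[6.5, 6.5, 6.5, 6.5],
  dp=[
    [0, 0, 0.1],
    [0, 0, 0.1],
    [0, 0, 0],
    [0, 0, 0],
  ],
  turn=[
    [0, 0, 0],
    [0, 0, 0],
    [0, 0, 0],
    [0, 0, 0],
  ],
)

```text
time_s: 10.0
position: [0.5207, -0.1569, 0.0372]
tool_rot: [[-1.0, 0.0, 0.002], [0.0, 1.0, -0.002], [-0.002, -0.002, -1.0]]
ft_force: [0.2, 0.3, -1.3]
grip_width: 0.0664
gripper_force: 40.4
```

>>> move_arm(
  jaw=[6.5, 6.5, 6.5],
  dp=[
    [0, 0, 0.1],
    [0, 0, 0],
    [0, 0, 0],
  ],
  turn=[
    [0, 0, 0],
    [0, 0, 0],
    [0, 0, 0],
  ],
)

```text
time_s: 10.25
position: [0.5209, -0.1569, 0.0371]
tool_rot: [[-1.0, 0.0, 0.002], [0.0, 1.0, -0.002], [-0.002, -0.002, -1.0]]
ft_force: [-2.3, 0.3, 8.1]
grip_width: 0.0664
gripper_force: 41.4
```

>>> move_arm(
  jaw=[6.9, 7.3, 7.8, 8.54, 8.54, 8.54],
  dp=[
    [0, 0, 0],
    [0, 0, 0],
    [0, 0, 0],
    [0, 0, 0],
    [0, 0, 0],
    [0, 0, 0],
  ],
  turn=[
    [0, 0, 0],
    [0, 0, 0],
    [0, 0, 0],
    [0, 0, 0],
    [0, 0, 0],
    [0, 0, 0],
  ],
)

```text
time_s: 10.75
position: [0.5207, -0.1568, 0.0361]
tool_rot: [[-1.0, 0.0, 0.001], [0.0, 1.0, -0.002], [-0.001, -0.002, -1.0]]
ft_force: [0.0, -0.6, 0.6]
grip_width: 0.0852
gripper_force: 0.0
```

>>> move_arm(
  jaw=[8.54, 8.54, 8.54, 8.54, 8.54, 8.54, 8.54, 8.54],
  dp=[
    [0, 0, -0.5],
    [0, 0, -1],
    [0, 0, -1.5],
    [0, 0, -2.5],
    [0, 0, -3.5],
    [0, 0, -4],
    [0, 0, -4],
    [0, 0, -4],
  ],
  turn=[
    [0, 0, 0],
    [0, 0, 0],
    [0, 0, 0],
    [0, 0, 0],
    [0, 0, 0],
    [0, 0, 0],
    [0, 0, 0],
    [0, 0, 0],
  ],
)

```text
time_s: 11.42
position: [0.5198, -0.1561, 0.2494]
tool_rot: [[-1.0, 0.0, 0.003], [0.0, 1.0, -0.002], [-0.003, -0.002, -1.0]]
ft_force: [-0.1, 1.1, 0.9]
grip_width: 0.0855
gripper_force: 0.0
```

```bash
python3 - <<'E'
from fit2 import *
run('i','pot_cream','saucer',.031,[.52,-.157],0.0)
R=Rtool(9.5,35);A=-R[:,2]; m=np.array([.5427,.1637,.1012]); plan(m+.06*A+[0,0,.03],R,12)
s=cv2.imread("pics/sidei.png")
cv2.imwrite("pics/j.png",cv2.resize(s[240:360,240:400],(800,600),interpolation=2))
E
```

```text
t 11.4167 p [ 0.5198 -0.1561  0.2494] f [-0.1  1.1  0.9] w 0.08553205324144898 gf 0.0 q [ -29.2   19.2   70.1   -0.    90.5 -119.2]
side pot_cream 0.88 860 o [ 0.5225 -0.1588  0.0328] a [0. 0. 1.] e 0.001 mouth [ 0.5225 -0.1588  0.1008]
side pot_cream 0.88 860 o [ 0.5236 -0.1573  0.0333] a [-0.018 -0.036  0.999] e 0.001 mouth [ 0.5223 -0.1597  0.1012]
side saucer 0.69 774 o [ 0.5189 -0.1613 -0.0359] a [0. 0. 1.] e 0.0054 mouth [ 0.5189 -0.1613  0.0321]
side saucer 0.69 774 o [ 0.5198 -0.1596 -0.0354] a [-0.017 -0.04   0.999] e 0.0055 mouth [ 0.5186 -0.1623  0.0325]
top pot_cream 0.52 109 o [ 0.5206 -0.156   0.0338] a [0. 0. 1.] e 0.001 mouth [ 0.5206 -0.156   0.1018]
top pot_cream 0.52 109 o [ 0.5106 -0.1552  0.04  ] a [ 0.183 -0.044  0.982] e 0.0009 mouth [ 0.523  -0.1582  0.1068]
top saucer few 0
rows 12 dp cm [-0.808  2.681  0.316] turn [ 0.0042  0.0508 -0.0134]
mid [0.555, -0.021, 0.225] [0.571, 0.088, 0.201] end [0.577, 0.169, 0.18]
```

View pics/j.png

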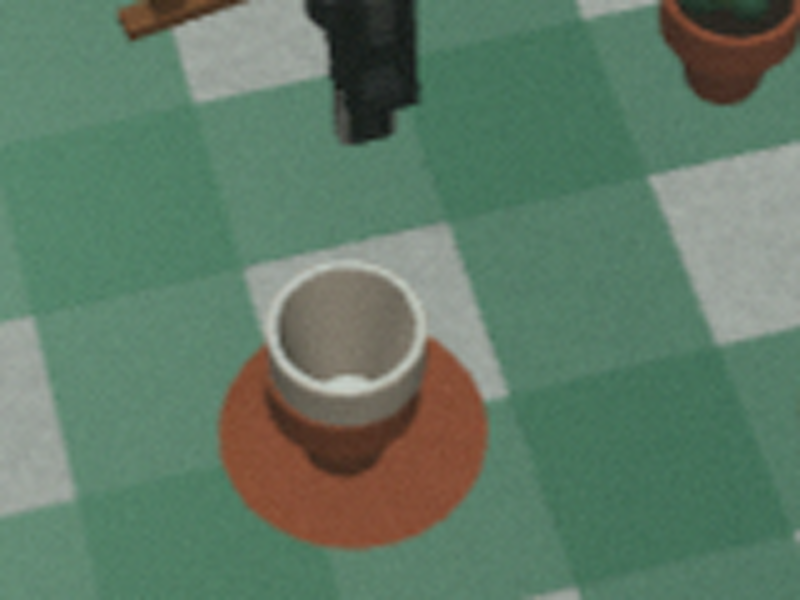

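>>> move_arm(
  jaw=[8.54, 8.54, 8.54, 8.54, 8.54, 8.54, 8.54, 8.54, 8.54, 8.54, 8.54, 8.54],
  dp=[
    [-0.81, 2.68, 0.32],
    [-0.81, 2.68, 0.32],
    [-0.81, 2.68, 0.32],
    [-0.81, 2.68, 0.32],
    [-0.81, 2.68, 0.32],
    [-0.81, 2.68, 0.32],
    [-0.81, 2.68, 0.32],
    [-0.81, 2.68, 0.32],
    [-0.81, 2.68, 0.32],
    [-0.81, 2.68, 0.32],
    [-0.81, 2.68, 0.32],
    [-0.81, 2.68, 0.32],
  ],
  turn=[
    [0.004, 0.051, -0.013],
    [0.004, 0.051, -0.013],
    [0.004, 0.051, -0.013],
    [0.004, 0.051, -0.013],
    [0.004, 0.051, -0.013],
    [0.004, 0.051, -0.013],
    [0.004, 0.051, -0.013],
    [0.004, 0.051, -0.013],
    [0.004, 0.051, -0.013],
    [0.004, 0.051, -0.013],
    [0.004, 0.051, -0.013],
    [0.004, 0.051, -0.013],
  ],
)

```text
time_s: 12.72
position: [0.5777, 0.17, 0.1788]
tool_rot: [[-0.805, -0.16, -0.571], [-0.13, 0.987, -0.093], [0.579, -0.001, -0.815]]
ft_force: [0.1, -0.0, 0.5]
grip_width: 0.0852
gripper_force: 0.0
```

```bash
python3 - <<'E'
from plan import *
st();R=Rtool(9.5,35);A=-R[:,2]; m=np.array([.5426,.1637,.1015]); plan(m-.033*A,R,8)
E
```

```text
t 12.7167 p [0.5777 0.17   0.1788] f [ 0.1 -0.   0.5] w 0.08517937512008669 gf 0.0 q [  6.1  48.3  36.7  -2.4 130.2 -94.1]
rows 8 dp cm [-0.195 -0.007  1.459] turn [ 0.0003 -0.0008 -0.0005]
mid [0.557, 0.166, 0.14] [0.537, 0.163, 0.101] end [0.524, 0.161, 0.074]
```

>>> move_arm(
  jaw=[8.54, 8.54, 8.54, 8.54, 8.54, 8.54, 8.54, 8.54, 8.54, 8.54],
  dp=[
    [-0.2, -0.01, 1.46],
    [-0.2, -0.01, 1.46],
    [-0.2, -0.01, 1.46],
    [-0.2, -0.01, 1.46],
    [-0.2, -0.01, 1.46],
    [-0.19, -0.01, 1.46],
    [-0.19, 0, 1.46],
    [-0.19, 0, 1.46],
    [0, 0, 0],
    [0, 0, 0],
  ],
  turn=[
    [0, -0.001, 0],
    [0, -0.001, 0],
    [0, -0.001, 0],
    [0, -0.001, 0],
    [0, -0.001, 0],
    [0, -0.001, 0],
    [0, 0, 0],
    [0, 0, 0],
    [0, 0, 0],
    [0, 0, 0],
  ],
)

```text
time_s: 13.55
position: [0.5244, 0.1594, 0.0749]
tool_rot: [[-0.81, -0.16, -0.565], [-0.131, 0.987, -0.092], [0.572, -0.001, -0.82]]
ft_force: [0.5, -0.0, 0.5]
grip_width: 0.0858
gripper_force: 0.0
```

```bash
python3 look.py k; python3 - <<'E'
from plan import *
W=pts("side",np.load("sidek.npy"));s=observe(); l=(W-s["position"])@np.array(s["tool_rot"])
k=(abs(l[...,1])<.04)&(l[...,2]>-.030)&(l[...,2]<-.014)&(abs(l[...,0])<.045); q=l[k]
f=lambda c: np.hypot(q[:,0]-c[0],q[:,1]-c[1])
from scipy.optimize import least_squares
r=least_squares(lambda c: np.minimum(abs(f(c)-.034),abs(f(c)-.0295)),[0,0],loss="soft_l1",f_scale=.001); print("rim centre local",r.x.round(4),k.sum())
R=Rtool(9.5,35);A=-R[:,2]; m=np.array([.5426,.1637,.1015]); plan(m-.061*A,R,4)
E
```

```text
t 13.55 p [0.5244 0.1594 0.0749] f [ 0.5 -0.   0.5] w 0.08584674470726374 gf 0.0 q [  5.6  46.4  58.2  -2.2 110.2 -93.7]
-0.1 114 [-0.009 -0.075] [0.016 0.068]
-0.09 59 [-0.011 -0.06 ] [0.013 0.056]
-0.08 69 [-0.01  -0.058] [0.013 0.049]
-0.07 73 [-0.009 -0.057] [0.012 0.053]
-0.06 62 [-0.01  -0.057] [0.012 0.051]
-0.05 19 [-0.008 -0.051] [0.01  0.047]
-0.04 87 [-0.032 -0.031] [0.031 0.033]
-0.03 191 [-0.032 -0.032] [0.032 0.032]
-0.02 182 [-0.028 -0.034] [0.035 0.032]
-0.01 847 [-0.046 -0.056] [0.052 0.086]
-0.0 111 [-0.056 -0.056] [0.053 0.082]
0.01 48 [-0.057 -0.055] [ 0.039 -0.042]
0.02 41 [-0.059 -0.055] [ 0.034 -0.042]
rim centre local [0.0004 0.0017] 300
rows 4 dp cm [0.006 0.03  0.737] turn [ 0.0007  0.001  -0.0012]
mid [0.517, 0.159, 0.064] [0.512, 0.158, 0.058] end [0.508, 0.158, 0.052]
```

View pics/k.png

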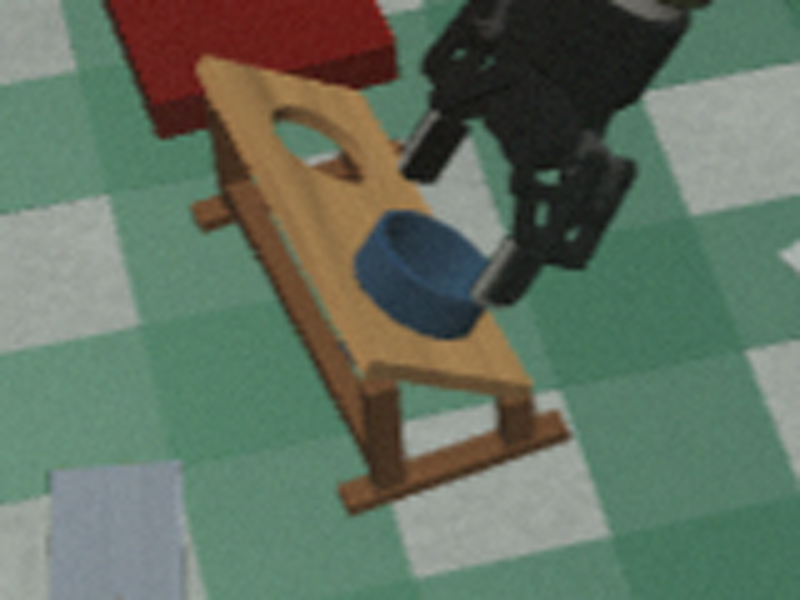

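>>> move_arm(
  jaw=[8.54, 8.54, 8.54, 8.54, 8.54, 7.5, 6.8, 6.5, 6.5, 6.5, 6.5],
  dp=[
    [0, 0.13, 0.7],
    [0, 0, 0.7],
    [0, 0, 0.7],
    [0, 0, 0.7],
    [0, 0, 0],
    [0, 0, 0],
    [0, 0, 0],
    [0, 0, 0],
    [0, 0, 0],
    [0, 0, 0],
    [0, 0, 0],
  ],
  turn=[
    [0.001, 0.001, -0.001],
    [0.001, 0.001, -0.001],
    [0.001, 0.001, -0.001],
    [0, 0, -0.001],
    [0, 0, 0],
    [0, 0, 0],
    [0, 0, 0],
    [0, 0, 0],
    [0, 0, 0],
    [0, 0, 0],
    [0, 0, 0],
  ],
  force=35,
)

```text
time_s: 14.52
position: [0.5095, 0.1582, 0.0531]
tool_rot: [[-0.81, -0.165, -0.563], [-0.135, 0.986, -0.095], [0.571, -0.001, -0.821]]
ft_force: [2.5, 1.0, 5.2]
grip_width: 0.0657
gripper_force: 39.8
```

Same signature as the cream grasp; withdraw along the axis.

>>> move_arm(
  jaw=[6.5, 6.5, 6.5, 6.5, 6.5, 6.5, 6.5],
  dp=[
    [0, 0, -0.5],
    [0, 0, -1],
    [0, 0, -1.5],
    [0, 0, -2],
    [0, 0, -2],
    [0, 0, -2],
    [0, 0, -1],
  ],
  turn=[
    [0, 0, 0],
    [0, 0, 0],
    [0, 0, 0],
    [0, 0, 0],
    [0, 0, 0],
    [0, 0, 0],
    [0, 0, 0],
  ],
)

```text
time_s: 15.1
position: [0.5666, 0.1677, 0.1361]
tool_rot: [[-0.81, -0.165, -0.562], [-0.134, 0.986, -0.095], [0.57, -0.001, -0.821]]
ft_force: [-0.2, 0.5, -1.2]
grip_width: 0.0657
gripper_force: 39.2
```

```bash
python3 - <<'E'
from plan import *
st(); plan(np.array([.520,-.05,.28]),Rtool(0,0),10)
E
```

```text
t 15.1 p [0.5666 0.1677 0.1361] f [-0.2  0.5 -1.2] w 0.06568451229882595 gf 39.218647135421634 q [  6.   48.   44.1  -2.4 122.6 -94.1]
rows 10 dp cm [ 1.108 -2.153 -1.141] turn [-0.0051 -0.0605  0.016 ]
mid [0.563, 0.081, 0.198] [0.547, 0.015, 0.242] end [0.52, -0.05, 0.28]
```

>>> move_arm(
  jaw=[6.5, 6.5, 6.5, 6.5, 6.5, 6.5, 6.5, 6.5, 6.5, 6.5, 6.5],
  dp=[
    [1.11, -2.15, -1.14],
    [1.11, -2.15, -1.14],
    [1.11, -2.15, -1.14],
    [1.11, -2.15, -1.14],
    [1.11, -2.15, -1.14],
    [1.11, -2.15, -1.14],
    [1.11, -2.15, -1.14],
    [1.11, -2.15, -1.14],
    [1.11, -2.15, -1.14],
    [1.11, -2.15, -1.14],
    [0, 0, 0],
  ],
  turn=[
    [-0.005, -0.061, 0.016],
    [-0.005, -0.061, 0.016],
    [-0.005, -0.06, 0.016],
    [-0.005, -0.061, 0.016],
    [-0.005, -0.06, 0.016],
    [-0.005, -0.061, 0.016],
    [-0.005, -0.06, 0.016],
    [-0.005, -0.061, 0.016],
    [-0.005, -0.06, 0.016],
    [-0.005, -0.06, 0.016],
    [0, 0, 0],
  ],
)

```text
time_s: 16.02
position: [0.5172, -0.0527, 0.2818]
tool_rot: [[-1.0, 0.004, 0.004], [0.004, 1.0, -0.004], [-0.004, -0.004, -1.0]]
ft_force: [-0.4, -0.5, -0.4]
grip_width: 0.0661
gripper_force: 39.9
```

```bash
python3 - <<'E'
from plan import *
st(); print(observe()["tool_rot"].round(4)); plan(np.array([.5206,-.157,.16]),Rtool(0,0),8)
E
```

```text
t 16.0167 p [ 0.5172 -0.0527  0.2818] f [-0.4 -0.5 -0.4] w 0.06608344685740018 gf 39.900976018980145 q [-1.880e+01  1.590e+01  6.960e+01 -1.000e-01  9.420e+01 -1.086e+02]
[[-1.      0.0041  0.0039]
 [ 0.0041  1.     -0.0038]
 [-0.0039 -0.0038 -1.    ]]
rows 8 dp cm [-0.042 -1.3    1.525] turn [-0.0005  0.0005 -0.0005]
mid [0.518, -0.092, 0.236] [0.52, -0.131, 0.19] end [0.521, -0.157, 0.16]
```

>>> move_arm(
  jaw=[6.5, 6.5, 6.5, 6.5, 6.5, 6.5, 6.5, 6.5, 6.5, 6.5],
  dp=[
    [-0.04, -1.3, 1.52],
    [-0.04, -1.3, 1.52],
    [-0.04, -1.3, 1.52],
    [-0.04, -1.3, 1.52],
    [-0.04, -1.3, 1.52],
    [-0.04, -1.3, 1.52],
    [-0.04, -1.3, 1.52],
    [-0.04, -1.3, 1.52],
    [0, 0, 0],
    [0, 0, 0],
  ],
  turn=[
    [-0.001, 0.001, -0.001],
    [0, 0, 0],
    [-0.001, 0.001, -0.001],
    [0, 0, 0],
    [-0.001, 0.001, -0.001],
    [0, 0, 0],
    [-0.001, 0.001, -0.001],
    [0, 0, 0],
    [0, 0, 0],
    [0, 0, 0],
  ],
)

```text
time_s: 16.85
position: [0.5214, -0.1535, 0.1562]
tool_rot: [[-1.0, -0.004, -0.009], [-0.004, 1.0, 0.004], [0.009, 0.004, -1.0]]
ft_force: [0.6, 0.6, -0.7]
grip_width: 0.066
gripper_force: 39.8
```

```bash
python3 - <<'E'
from fit2 import *
run('m','pot_blue','pot_cream',.154,[.5206,-.157],.031)
geo('m',.154,[.5206,-.157],.14,60)
s=cv2.imread("pics/sidem.png")
cv2.imwrite("pics/n.png",cv2.resize(s[240:360,240:400],(800,600),interpolation=2))
E
```

```text
t 16.85 p [ 0.5214 -0.1535  0.1562] f [ 0.6  0.6 -0.7] w 0.06596488535644111 gf 39.828224340453744 q [ -28.9   23.5   79.2   -0.    77.9 -119.1]
side pot_blue 0.82 448 o [ 0.5227 -0.1566  0.1485] a [0. 0. 1.] e 0.001 mouth [ 0.5227 -0.1566  0.2165]
side pot_blue 0.82 448 o [ 0.52   -0.1537  0.1503] a [ 0.036 -0.065  0.997] e 0.0009 mouth [ 0.5224 -0.1581  0.2181]
side pot_cream 0.74 794 o [ 0.5226 -0.1578  0.0342] a [0. 0. 1.] e 0.001 mouth [ 0.5226 -0.1578  0.1022]
side pot_cream 0.74 794 o [ 0.5219 -0.1557  0.0341] a [ 0.007 -0.046  0.999] e 0.001 mouth [ 0.5224 -0.1588  0.102 ]
top pot_blue none
top pot_cream none
231 [ 0.49  -0.198  0.146] [ 0.557 -0.116  0.23 ]
held o [ 0.5227 -0.1567  0.1489] a [0. 0. 1.] e 0.0011
held o [ 0.522  -0.1535  0.1504] a [ 0.009 -0.064  0.998] e 0.0011
```

View pics/n.png

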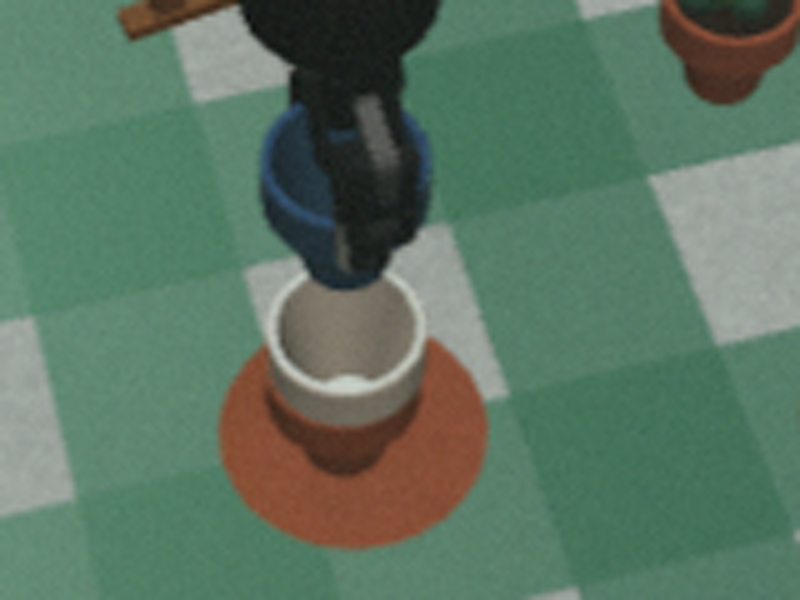

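```bash
python3 - <<'E'
from plan import *
st(); print(observe()["tool_rot"].round(4)); plan(np.array([.5207,-.1566,.100]),Rtool(0,0),5)
E
```

```text
t 17.15 p [ 0.522  -0.1532  0.1577] f [-1.2 -0.3 -1.6] w 0.06587075470602208 gf 39.85039082122967 q [ -28.8   23.3   79.2   -0.    77.9 -119.1]
[[-1.     -0.005  -0.0054]
 [-0.005   1.      0.0022]
 [ 0.0054  0.0022 -1.    ]]
rows 5 dp cm [ 0.022 -0.07   1.154] turn [ 0.0004 -0.0011  0.001 ]
mid [0.521, -0.155, 0.135] [0.521, -0.156, 0.112] end [0.521, -0.157, 0.1]
```

>>> move_arm(
  jaw=[6.5, 6.5, 6.5, 6.5, 6.5, 6.5, 6.5, 6.5, 6.5],
  dp=[
    [0.13, -0.34, 0],
    [0, 0, 0.7],
    [0, 0, 0.8],
    [0, 0, 1],
    [0, 0, 1],
    [0, 0, 1],
    [0, 0, 0.8],
    [0, 0, 0],
    [0, 0, 0],
  ],
  turn=[
    [0.002, -0.005, 0.005],
    [0, 0, 0],
    [0, 0, 0],
    [0, 0, 0],
    [0, 0, 0],
    [0, 0, 0],
    [0, 0, 0],
    [0, 0, 0],
    [0, 0, 0],
  ],
)

```text
time_s: 17.9
position: [0.5202, -0.1569, 0.1035]
tool_rot: [[-1.0, 0.001, -0.002], [0.001, 1.0, 0.001], [0.002, 0.001, -1.0]]
ft_force: [-0.1, -0.0, -1.4]
grip_width: 0.066
gripper_force: 39.9
```

```bash
python3 - <<'E'
from plan import *
st(); print(observe()["tool_rot"].round(4)); plan(np.array([.5207,-.1567,.072]),Rtool(0,0),4)
E
```

```text
t 17.9 p [ 0.5202 -0.1569  0.1035] f [-0.1 -0.  -1.4] w 0.0660069330757431 gf 39.90702304523438 q [ -29.3   26.3   84.    -0.    69.8 -119.2]
[[-1.0e+00  8.0e-04 -2.3e-03]
 [ 7.0e-04  1.0e+00  1.3e-03]
 [ 2.3e-03  1.3e-03 -1.0e+00]]
rows 4 dp cm [-0.014  0.004  0.788] turn [ 0.0003 -0.0006 -0.0002]
mid [0.52, -0.157, 0.088] [0.521, -0.157, 0.08] end [0.521, -0.157, 0.072]
```

>>> move_arm(
  jaw=[6.5, 6.5, 6.5, 6.5, 6.5, 6.5, 6.5, 6.5],
  dp=[
    [-0.05, 0.02, 0.6],
    [0, 0, 0.7],
    [0, 0, 0.7],
    [0, 0, 0.5],
    [0, 0, 0.4],
    [0, 0, 0.3],
    [0, 0, 0],
    [0, 0, 0],
  ],
  turn=[
    [0.001, -0.002, 0],
    [0, 0, 0],
    [0, 0, 0],
    [0, 0, 0],
    [0, 0, 0],
    [0, 0, 0],
    [0, 0, 0],
    [0, 0, 0],
  ],
)

```text
time_s: 18.57
position: [0.5209, -0.1568, 0.072]
tool_rot: [[-1.0, 0.001, 0.001], [0.001, 1.0, -0.0], [-0.001, -0.0, -1.0]]
ft_force: [-0.9, -0.4, -1.4]
grip_width: 0.0657
gripper_force: 39.9
```

>>> move_arm(
  jaw=[6.5, 6.5, 6.5, 6.5, 6.5, 6.5],
  dp=[
    [0, 0, 0.1],
    [0, 0, 0.1],
    [0, 0, 0.1],
    [0, 0, 0.1],
    [0, 0, 0],
    [0, 0, 0],
  ],
  turn=[
    [0, 0, 0],
    [0, 0, 0],
    [0, 0, 0],
    [0, 0, 0],
    [0, 0, 0],
    [0, 0, 0],
  ],
)

```text
time_s: 19.07
position: [0.5209, -0.1568, 0.068]
tool_rot: [[-1.0, 0.001, 0.001], [0.001, 1.0, -0.0], [-0.001, -0.0, -1.0]]
ft_force: [0.1, 0.1, -1.6]
grip_width: 0.0661
gripper_force: 39.9
```

>>> move_arm(
  jaw=[6.5, 6.5, 6.5, 6.5, 6.5],
  dp=[
    [0, 0, 0.1],
    [0, 0, 0.1],
    [0, 0, 0.1],
    [0, 0, 0],
    [0, 0, 0],
  ],
  turn=[
    [0, 0, 0],
    [0, 0, 0],
    [0, 0, 0],
    [0, 0, 0],
    [0, 0, 0],
  ],
)

```text
time_s: 19.48
position: [0.5213, -0.157, 0.0661]
tool_rot: [[-1.0, 0.001, 0.002], [0.001, 1.0, -0.001], [-0.002, -0.001, -1.0]]
ft_force: [-2.2, 0.2, 7.6]
grip_width: 0.0657
gripper_force: 41.1
```

>>> move_arm(
  jaw=[6.5, 6.5, 6.5],
  dp=[
    [0, 0, 0.1],
    [0, 0, 0],
    [0, 0, 0],
  ],
  turn=[
    [0, 0, 0],
    [0, 0, 0],
    [0, 0, 0],
  ],
)

```text
time_s: 19.73
position: [0.5216, -0.157, 0.066]
tool_rot: [[-1.0, 0.001, 0.003], [0.001, 1.0, -0.002], [-0.003, -0.002, -1.0]]
ft_force: [-3.0, 2.4, 16.4]
grip_width: 0.0657
gripper_force: 42.1
```

>>> move_arm(
  jaw=[6.5, 6.5, 6.5],
  dp=[
    [0, 0, 0.1],
    [0, 0, 0],
    [0, 0, 0],
  ],
  turn=[
    [0, 0, 0],
    [0, 0, 0],
    [0, 0, 0],
  ],
)

```text
time_s: 19.98
position: [0.5219, -0.1571, 0.066]
tool_rot: [[-1.0, 0.001, 0.005], [0.001, 1.0, -0.002], [-0.005, -0.002, -1.0]]
ft_force: [-4.1, 2.5, 23.9]
grip_width: 0.0657
gripper_force: 43.0
```

>>> move_arm(
  jaw=[6.5, 6.5, 6.9, 7.3, 7.8, 8.54, 8.54, 8.54],
  dp=[
    [0, 0, -0.1],
    [0, 0, -0.1],
    [0, 0, 0],
    [0, 0, 0],
    [0, 0, 0],
    [0, 0, 0],
    [0, 0, 0],
    [0, 0, 0],
  ],
  turn=[
    [0, 0, 0],
    [0, 0, 0],
    [0, 0, 0],
    [0, 0, 0],
    [0, 0, 0],
    [0, 0, 0],
    [0, 0, 0],
    [0, 0, 0],
  ],
)

```text
time_s: 20.65
position: [0.5209, -0.1568, 0.0648]
tool_rot: [[-1.0, 0.001, 0.0], [0.001, 1.0, -0.0], [-0.0, -0.0, -1.0]]
ft_force: [0.2, -0.4, -0.3]
grip_width: 0.0855
gripper_force: 0.0
```

>>> move_arm(
  jaw=[8.54, 8.54, 8.54, 8.54, 8.54, 8.54, 8.54, 8.54, 8.54],
  dp=[
    [0, 0, -0.5],
    [0, 0, -1],
    [0, 0, -1.5],
    [0, 0, -2.5],
    [0, 0, -3.5],
    [0, 0, -3.5],
    [0, 0, -3.5],
    [0, 0, 0],
    [0, 0, 0],
  ],
  turn=[
    [0, 0, 0],
    [0, 0, 0],
    [0, 0, 0],
    [0, 0, 0],
    [0, 0, 0],
    [0, 0, 0],
    [0, 0, 0],
    [0, 0, 0],
    [0, 0, 0],
  ],
)

```text
time_s: 21.4
position: [0.5213, -0.157, 0.2276]
tool_rot: [[-1.0, 0.001, 0.005], [0.001, 1.0, -0.003], [-0.005, -0.003, -1.0]]
ft_force: [0.1, -0.7, -0.2]
grip_width: 0.0854
gripper_force: 0.0
```

```bash
python3 - <<'E'
from fit2 import *
run('o','pot_blue','pot_cream',.057,[.5215,-.157],.031)
s=cv2.imread("pics/sideo.png")
cv2.imwrite("pics/p.png",cv2.resize(s[240:360,240:400],(800,600),interpolation=2))
E
```

```text
t 21.4 p [ 0.5213 -0.157   0.2276] f [ 0.1 -0.7 -0.2] w 0.08535046388310338 gf 0.0 q [ -29.2   20.    72.4    0.    87.2 -119.2]
side pot_blue 0.93 889 o [ 0.5226 -0.1584  0.0593] a [0. 0. 1.] e 0.001 mouth [ 0.5226 -0.1584  0.1273]
side pot_blue 0.93 889 o [ 0.5234 -0.156   0.06  ] a [-0.007 -0.052  0.999] e 0.0011 mouth [ 0.5229 -0.1595  0.1279]
side pot_cream 0.76 166 o [ 0.5229 -0.1563  0.0325] a [0. 0. 1.] e 0.0008 mouth [ 0.5229 -0.1563  0.1005]
side pot_cream 0.76 166 o [ 0.5226 -0.1527  0.0336] a [ 0.006 -0.065  0.998] e 0.0007 mouth [ 0.523  -0.1572  0.1015]
top pot_blue few 0
top pot_cream few 0
```

View pics/p.png

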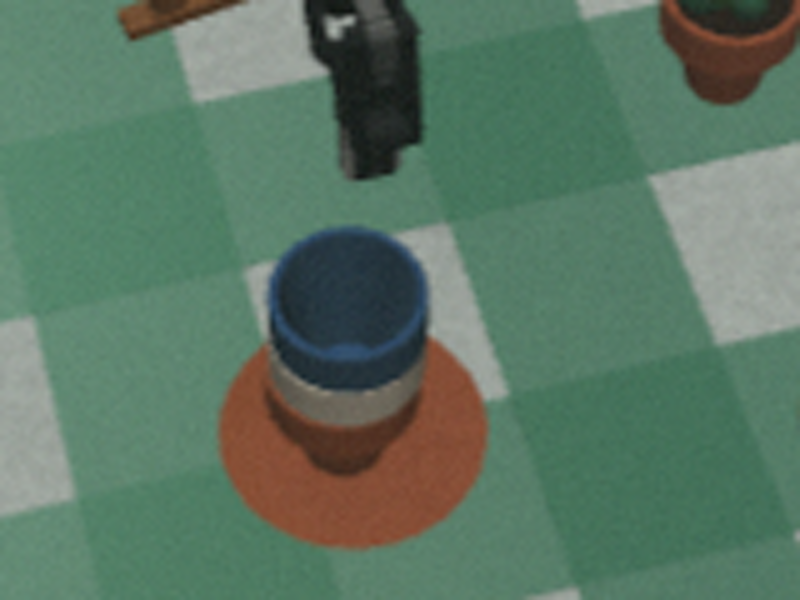

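The picture shows the straight stack: blue mouth at (348,295), an even cream band below it at y≈395, and the clay pot in the saucer. The gripper is well clear, and the fitted origins are 26 mm apart.

```bash
python3 -c "
from rig import ticket
print(ticket.close_job())"
```

```text
the job is handed in; nothing more can be done
None
```

The cream pot is nested in the terracotta pot and the blue pot in the cream one; the stack looks straight and upright in the saucer, and nothing else was moved. I handed the job in at about 21.5 s of robot time, and no verdict came back.

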